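Make up the brewing tray and the serving tray

ROBOT

A 6-joint arm with a two-finger parallel gripper is mounted at the origin on the work surface. World frame = base frame: x ahead of the robot, y to its left, z up, the work surface at z = 0. Lengths are in m, angles in rad, forces in N, time in s.
With the tool pointing down it reaches from about 0.425 to 1.125 m from the base axis. Payload 14.9 kg.
Tool frame: the origin (TCP) lies midway between the tips of the shut fingers; the grasp point (between the pads) lies 19 mm behind it; z points along the fingers, y is the line along which they close (so a half turn about z gives the same grasp; the last joint's range is limited). The gripper opens to 91 mm and grips with 3 to 60 N. Pads are 32 mm wide; open, the fingers measure 118 mm over their backs; the gripper's body (76 mm by 178 mm) begins 60 mm behind the grasp point.
Start: joints at [-1.326, 0.379, 1.734, -0, 1.028, -0.033], TCP at [0.192, -0.673, 0.214] pointing down, gripper open.
Joint ranges: [-2.77, 2.77], [-0.74, 2.19], [0, 2.66], [-1.06, 4.2], [0.31, 2.87], [-3.08, 3.08]. Speed limits (rad/s): [1.89, 1.89, 2.39, 3.14, 3.14, 3.14].

INTERFACE

Orientations are given as [roll, pitch, yaw] about the fixed x, y, z axes, in that order (R = Rz(yaw) Ry(pitch) Rx(roll)).
In Python, from rig import observe, vision, workorder gives the robot as it stands.
- The arm moves only by the shell command python3 -m jog 'ROWS'. ROWS is a JSON object of lists of equal length, an entry for each row: "slide": the shift along the tool's x, y, z in m, a list of three; "yaw": the turn about the tool's z in rad; "claw": the opening, from 0 (shut) to 1 (fully open). A call has exactly 5 rows; each row shifts and turns the commanded pose from where the row before left it, along the tool's axes as they then stand; what a row does not reach is not made up. A row lasts 1/12 s, in which the tool goes at most 41.7 mm and 7.16 degrees, less where a joint would pass 70% of its speed; a pose out of reach is approached as far as the arm can. A call with a gripper value outside its range is refused whole. The fingers move at their own pace and stop on an object; the grip force is fixed at half the most. Time passes only in rows, so rows that do not move let the fingers close, or fill a call up. It gives the time, the measured TCP pose, the force, the opening and the grip force at its end, in the units of the state.
- observe(): the state, without advancing time (a new reading comes with each control period).
- vision.read_camera(name): name is "scene" or "top"; returns (picture, depth): 480x640x3 uint8, red, green, blue; 480x640 float32, m along the optical axis (not along the pixel's ray), 0 where there is no reading.
- vision.camera_model(name): a dict with "vertical_fov" (degrees; the focal length in pixels is half the picture's height over the tangent of half this angle, whatever the lens; pixels are square), "cx", "cy" (the principal point, pixels), "R" (3x3) and "t" (3): a world point X has camera coordinates R X + t. Camera axes: x right, y down, z forward; pixel columns grow to the right and rows downward; lengths in m; the calibration is good to about 2 mm. A picture is of the moment at which its call begins. camera_model takes no time and is no camera call.
- workorder.job_done(): hands the job in; it is judged then, once.
The state is a dict: "time_s": time; "joints": joint angles; "dq": joint speeds; "joint_efforts": joint torques, N m; "eef_pos": TCP position; "tool_rot": TCP orientation; "contact_force": force on the tool from outside, world axes, zero at the start; "moment": the same for the moment, N m; "finger_gap": finger opening in m; "gripper_force": force on a finger pad.
Only numpy, scipy, OpenCV 4.12 (cv2) and the standard library are available. Lean on these libraries where they do the work, as an engineer would, in place of code of your own. Each camera call takes 0.05 s, during which the arm holds its last target. There are 200 camera calls.

TASK

The coffee things are down from the basket on the fridge: make up two wooden trays from them. On the three-bay tray put the wooden scoop lying along the narrow end bay, the clear canister in the middle bay and the cezve in the wide end bay; on the two-bay tray put the hand bell in the narrow bay and the demitasse in the wide bay. Set each thing down (no dropping) flat on the floor of its own bay, never tipped over, and leave the sugar jar and the water glass where they are.

Things in the scene. Friction and masses are not known exactly. Their poses are not given: they have to be found in the camera images.
- brew_tray: Fixed wooden three-bay tray, 278 (x) by 160 mm (y); origin: centre of underside, z up; x points roughly away from the robot. Floor 8 mm, tops of rim and dividers (6 mm thick) 18 mm above the counter. Bays 148 mm long in y, centred at y = 0: scoop's narrow end bay 70 mm wide at x = -98 mm, canister's middle bay 88 wide at x = -13, cezve's wide end bay 96 wide at x = +85 (bay centres).
- serving_tray: Fixed wooden two-bay tray, 196 (x) by 160 mm (y); origin: centre of underside, z up; x points roughly away from the robot. Floor 8 mm, tops of rim and divider (6 mm thick) 18 mm above the counter. Bays 148 mm long in y, centred at y = 0: bell's narrow bay 74 mm wide at x = -55 mm, demitasse's wide bay 104 wide at x = +40. One tray is on the robot's left, the other on its right.
- cezve_mid (a point): Aluminium coffee pot, open, 68 mm tall, 0.2 kg; point on its axis half-way up (34 mm over its underside), z up. Outside 66 mm across at the foot, 60 mm from 50 mm height to the rim. Black handle 12 mm thick along +x, rising from 56 to 72 mm height, ends 121 mm from the axis: grasp the body across y. A 7 mm spout at the rim on -x. The handle may stick out over the tray's rim.
- scoop_bowl (a point): Wooden coffee scoop lying flat, light; point at the centre of its round bowl (46 mm across, 38 tall), 19 mm over its underside, z up. Flat handle 16 mm wide, 12 tall, along +x, ends 110 mm from the point (133 mm overall). Grasp the bowl across y. In its bay it lies along the tray's y, handle either way; with its length centred the bowl is 43 mm from the bay's centre.
- demitasse_mid (a point): White ceramic demitasse, open top, 58 mm tall; this point is on its axis half-way up (29 mm above its underside), z up. Outside 48 mm across at the foot, 58 to 60 mm from 14 mm height to the rim; a small handle on its +y side, 21 to 50 mm above the underside, ends 49 mm from the axis: grasp the body across x. Mass 0.12 kg.
- canister_mid (a point): Clear acrylic canister with a grey sliding lid (closed), a square block 60 x 60 mm and 80 mm tall; this point is its centre, 40 mm above its underside, x and y square to its sides. Mass about 0.15 kg.
- bell_mid (a point): Brass-look plastic hand bell standing on its mouth, 94 mm tall; this point is on its axis 47 mm above its underside. Skirt 52 mm across at the foot narrowing to 16 mm at 44 mm height; above that an upright round handle 16 to 19 mm thick, thickest at 72 mm height. Mass about 0.09 kg.
- sugar_jar_mid (a point): Bystander: round white sugar jar with a steel cap, 72 mm across, 95 mm tall, beyond the trays at one side; this point is 47.5 mm above its underside. Leave it alone.
- water_glass_mid (a point): Bystander: greenish drinking glass, 68 mm across, 85 mm tall, beyond the trays at one side; this point is 42.5 mm above its underside. Leave it alone.
There are look-alikes about, which are no part of the job. Leave any purple look-alike of the part that bears bell_mid alone.

How it is judged:
At the end, for the whole second after the job is handed in: Each thing rests released on its bay floor, level within 0.1 rad, height within 5 mm. Offset from bay middle along the tray at most: scoop bowl 14, canister 16, cezve 17, bell 14, demitasse 26 mm; across it, inside the rim (43 to 56 mm). Scoop within 0.35 rad of along its bay (x of scoop_bowl in the frame of brew_tray between -0.112 and -0.084 m and y of scoop_bowl in the frame of brew_tray between -0.056 and 0.056 m and z of scoop_bowl in the frame of brew_tray between 0.022 and 0.032 m and angle between each of scoop_bowl, canister_mid, cezve_mid, bell_mid, demitasse_mid's own z axis and vertical below 0.1 rad and linear speed of each of scoop, canister, cezve, bell, demitasse below 0.02 m/s and angular speed of each of scoop, canister, cezve, bell, demitasse below 0.2 rad/s and angle between the x axis of scoop_bowl and the y axis of brew_tray, either way round below 0.35 rad and x of canister_mid in the frame of brew_tray between -0.029 and 0.003 m and y of canister_mid in the frame of brew_tray between -0.046 and 0.046 m and z of canister_mid in the frame of brew_tray between 0.043 and 0.053 m and x of cezve_mid in the frame of brew_tray between 0.068 and 0.102 m and y of cezve_mid in the frame of brew_tray between -0.043 and 0.043 m and z of cezve_mid in the frame of brew_tray between 0.037 and 0.047 m and x of bell_mid in the frame of serving_tray between -0.069 and -0.041 m and y of bell_mid in the frame of serving_tray between -0.05 and 0.05 m and z of bell_mid in the frame of serving_tray between 0.05 and 0.06 m and x of demitasse_mid in the frame of serving_tray between 0.014 and 0.066 m and y of demitasse_mid in the frame of serving_tray between -0.048 and 0.048 m and z of demitasse_mid in the frame of serving_tray between 0.032 and 0.042 m); the robot touches nothing.
It fails at once if one of the coffee things was tipped over (more than 0.7 rad) (angle between any of cezve_mid, scoop_bowl, demitasse_mid, canister_mid, bell_mid's own z axis and vertical above 0.7 rad).
It fails at once if one of the coffee things was dropped (faster than 0.7 m/s while out of the fingers) ((linear speed of cezve above 0.7 m/s and contact force between cezve and the fingers below 0.01 N) or (linear speed of scoop above 0.7 m/s and contact force between scoop and the fingers below 0.01 N) or (linear speed of demitasse above 0.7 m/s and contact force between demitasse and the fingers below 0.01 N) or (linear speed of canister above 0.7 m/s and contact force between canister and the fingers below 0.01 N) or (linear speed of bell above 0.7 m/s and contact force between bell and the fingers below 0.01 N)).
It fails at once if the sugar jar or the water glass was moved by more than 20 mm (distance of any of sugar_jar_mid, water_glass_mid from where it was at the start of the episode above 0.02 m).
It also fails if it takes over 131 s, if anything falls off the work surface, if the arm or the gripper's body presses on something with over 40 N, if the wrist force passes 120 N, or if a joint passes its speed limit or range.

## Working session

There is one attempt and no reset: what is moved stays moved. The work goes in short steps, Python scripts to look and compute and a shell command to move; the robot and the scene stay as the last step left them, time stands still between calls to the robot, and variables do not carry over. Pictures are saved under pics/ and viewed, at most 18 in all, crops included, and the job is handed in when it is done.

```bash
mkdir -p pics; cat > h.py <<'E'
import numpy as np, cv2
from rig import observe, vision, workorder
def cam(n):
    m=vision.camera_model(n); f=240/np.tan(np.radians(m["vertical_fov"])/2)
    return f,m["cx"],m["cy"],np.array(m["R"]),np.array(m["t"])
def cloud(n,d):
    f,cx,cy,R,t=cam(n); v,u=np.mgrid[:480,:640]
    P=np.stack([(u-cx)/f*d,(v-cy)/f*d,d],-1)
    return (P-t)@R
def ray(n,u,v,z):
    f,cx,cy,R,t=cam(n); c=-R.T@t; q=R.T@np.array([(u-cx)/f,(v-cy)/f,1]); return c+q*(z-c[2])/q[2]
E
python3 - <<'E'
from h import *
for n in("top","scene"):
    p,d=vision.read_camera(n); np.savez("/tmp/"+n,p=p,d=d); cv2.imwrite(f"pics/{n}0.png",p[...,::-1])
    f,cx,cy,R,t=cam(n); print(n,f,cx,cy,-R.T@t, R.tolist(), (d>0).mean())
print(observe())
E
```

```text
top 560.5576390221091 329.694473378788 243.33649430534385 [ 3.88050765e-01 -1.19568772e-03  1.25790773e+00] [[0.029421942440614482, -0.999491178731899, 0.012317992536956125], [-0.9804240878904762, -0.031256511627538695, -0.19440071595805658], [0.1946868182162023, -0.0063572099223547125, -0.9808448545487989]] 0.995791015625
scene 464.87431633415457 327.4265993837002 236.9257301680171 [0.95313285 0.48584881 0.61416175] [[-0.8406719754054192, 0.5411668225601457, 0.020226218828692587], [0.35615433093386256, 0.5806293046885649, -0.7321363965095072], [-0.4079518627546675, -0.6082828952855978, -0.6808576921633237]] 0.9960611979166667
{'time_s': 0.1, 'joints': array([-1.32630830e+00,  3.79349528e-01,  1.73471777e+00, -1.47517545e-06,
        1.02852858e+00, -3.33064078e-02]), 'dq': array([ 0.00109409,  0.00039699, -0.0002426 ,  0.00033439, -0.00038297,
        0.0008623 ]), 'joint_efforts': array([-3.10723197e-03, -7.65037966e+01, -4.35292268e+01,  6.51594694e-02,
        3.98054731e-02, -4.81198974e-07]), 'eef_pos': array([ 0.19186724, -0.67281657,  0.21336075]), 'tool_rot': array([-3.14058994e+00, -3.21455845e-05,  2.77795180e-01]), 'contact_force': array([0.72325792, 0.44173339, 1.03032596]), 'moment': array([ 0.0118819 , -0.01785768, -0.05830364]), 'gripper_force': 0.0, 'finger_gap': 0.09102321391993866}
```

View pics/top0.png

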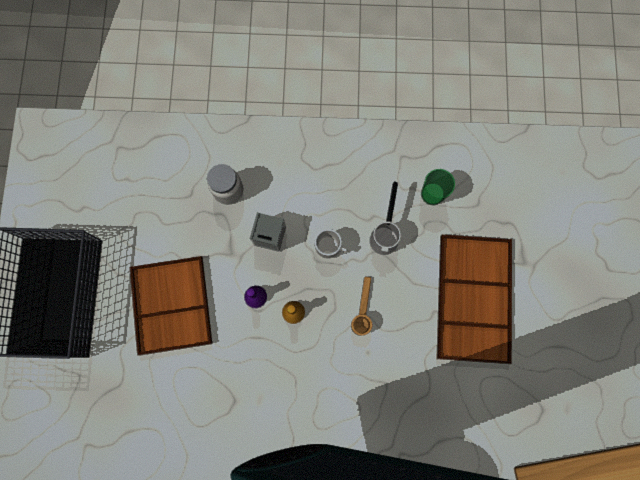

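View pics/scene0.png

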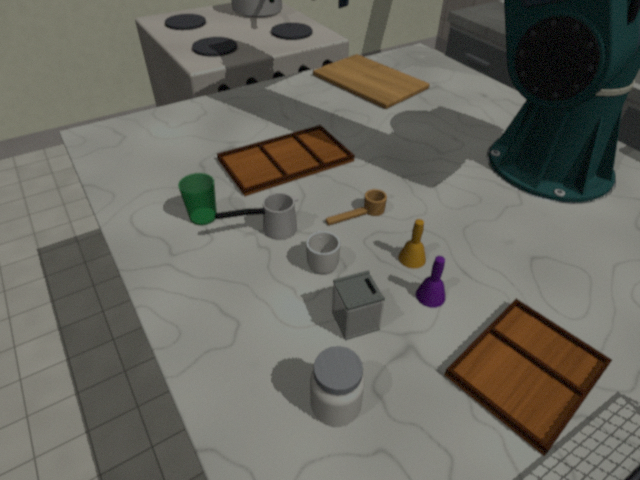

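The top view shows: canister (267,231), demitasse (328,243), cezve (385,235) with its handle up to (394,183), brass bell (292,312), purple bell (256,296), scoop bowl (361,323) with its handle to (369,278), three-bay tray (476,299), two-bay tray (171,305), sugar jar (224,183) and green glass (438,187). The scene view shows the same things.

```bash
python3 - <<'E'
from h import *
C={}
for n in("top","scene"):
    a=np.load(f"/tmp/{n}.npz"); C[n]=(a["p"],cloud(n,a["d"]))
p,c=C["top"]
def win(u,v,r): m=np.zeros((480,640),bool); m[v-r:v+r,u-r:u+r]=1; return m
def rect(n,m):
    q=C[n][1][m]; (x,y),(w,h),a=cv2.minAreaRect((q[:,:2]*1000).astype(np.float32)); return np.round([x,y,w,h,a],1),len(q)
def circ(q):
    A=np.c_[2*q[:,:2],np.ones(len(q))]; s=np.linalg.lstsq(A,(q[:,:2]**2).sum(1),rcond=None)[0]; return s[:2],np.sqrt(s[2]+s[0]**2+s[1]**2)
for n,u,v in(("brew",476,299),("serv",171,305)):
    # by colour; outline intersect plane z=0.018
    hsv=cv2.cvtColor(p,cv2.COLOR_RGB2HSV); m=((hsv[...,1]>110)&(hsv[...,0]<20)&win(u,v,75)).astype(np.uint8)
    cs,_=cv2.findContours(m,0,1); k=max(cs,key=cv2.contourArea)
    P=np.array([ray("top",a,b,0.014)[:2]*1000 for a,b in k[:,0]],np.float32); print(n,np.round(cv2.minAreaRect(P),1) if 0 else cv2.minAreaRect(P))
for n,u,v,r,z0,z1 in(("can",267,231,24,.07,.09),("demi",328,243,20,.05,.07),("cezve",385,237,20,.06,.08),("jar",224,183,24,.085,.11),("glass",438,187,24,.075,.1),("bell",292,312,18,.08,.11),("purple",256,296,18,.08,.11),("scoop",361,323,16,.033,.05),("belllow",292,312,18,.008,.11)):
    for N in("top","scene"):
        z=C[N][1]
        if N=="top": m=win(u,v,r)&(c[...,2]>z0)&(c[...,2]<z1); ctr=np.median(c[m][:,:2],0)
        else: m=(np.hypot(*(np.moveaxis(z[...,:2]-ctr,-1,0)))<.05)&(z[...,2]>z0)&(z[...,2]<z1)
        q=(C[N][1])[m]
        if len(q)>5: R=rect(N,m); cc=circ(q); print(n,N,R[1],"mean",q.mean(0).round(4),"rect",R[0],"circ",cc[0].round(4),cc[1].round(4))
hs=ray("top",361,323,.012),ray("top",369,278,.012);print("scoop hdl",hs)
for w,(u,v,r) in dict(cez=(392,195,18),sc=(367,294,20)).items():
    m=win(u,v,r)&(c[...,2]>(.05 if w=="cez" else .007)); 
    q=c[m].reshape(-1,3); print(w,len(q),cv2.fitLine((q[:,:2]).astype(np.float32),cv2.DIST_HUBER,0,.01,.01).ravel(),q.min(0),q.max(0))
m=win(328,243,26)&(c[...,2]>.02)&(c[...,2]<.056);q=c[m];print("demi lower",q.min(0),q.max(0),q.mean(0))
E
```

```text
brew ((523.2984619140625, -336.1610107421875), (161.06956481933594, 276.82867431640625), 88.07367706298828)
serv ((486.53070068359375, 338.70758056640625), (194.8670196533203, 161.4357452392578), 10.703304290771484)
can top 777 mean [0.6502 0.1287 0.0767] rect [650.7 128.8  61.1  61.5  78. ] circ [0.6504 0.1287] 0.0251
can scene 1380 mean [0.6561 0.1297 0.0771] rect [654.3 128.   63.2  60.9  77.4] circ [0.6559 0.1293] 0.026
demi top 163 mean [ 0.6303 -0.0042  0.0566] rect [630.   -4.4  58.6  59.8  21.1] circ [ 0.6291 -0.0043] 0.0279
demi scene 341 mean [ 0.6343 -0.0038  0.0555] rect [633.5  -4.   60.7  58.6  22. ] circ [ 0.6338 -0.0038] 0.0278
cezve top 180 mean [ 0.6487 -0.1316  0.0659] rect [ 649.  -132.    63.4   60.5   34.6] circ [ 0.6485 -0.1318] 0.0302
cezve scene 338 mean [ 0.6538 -0.1319  0.0652] rect [ 655.1 -129.8   71.2   61.3   32.5] circ [ 0.6542 -0.1324] 0.03
jar top 658 mean [0.7554 0.2304 0.0939] rect [756.3 230.7  62.9  61.5  28.8] circ [0.7557 0.2304] 0.0226
jar scene 1852 mean [0.7622 0.2331 0.0943] rect [760.7 231.1  62.1  61.1  57.4] circ [0.7616 0.2321] 0.0228
g
[... 927 characters left out ...]
0376] rect [478.9  68.   45.7  46.6  47.6] circ [0.4786 0.0679] 0.0165
belllow scene 716 mean [0.4901 0.0741 0.0418] rect [488.3  73.2  32.4  46.3  45.3] circ [0.4891 0.0732] 0.012
scoop hdl (array([ 0.45851555, -0.08355438,  0.012     ]), array([ 0.55901455, -0.09962841,  0.012     ]))
cez 175 [ 0.9251028  -0.3797169   0.66137457 -0.11426241] [ 0.38805077 -0.15348318  0.06174477] [ 7.65903807e-01 -1.19568772e-03  1.25790773e+00]
sc 253 [ 0.98622304 -0.16542092  0.53731024 -0.0929983 ] [ 0.38805077 -0.12787061  0.00704099] [ 5.61432893e-01 -1.19568772e-03  1.25790773e+00]
demi lower [ 0.60032879 -0.04788344  0.02005391] [0.65926843 0.02562571 0.05598037] [ 0.62993361 -0.00924399  0.04196826]
```

```bash
python3 - <<'E'
import cv2
a=cv2.imread("pics/top0.png")[170:345,220:420]; b=cv2.imread("pics/scene0.png")[180:350,190:460]
cv2.imwrite("pics/c1.png",cv2.resize(a,None,fx=3.4,fy=3.4,interpolation=2))
E
```

```text
(no output)
```

View pics/c1.png

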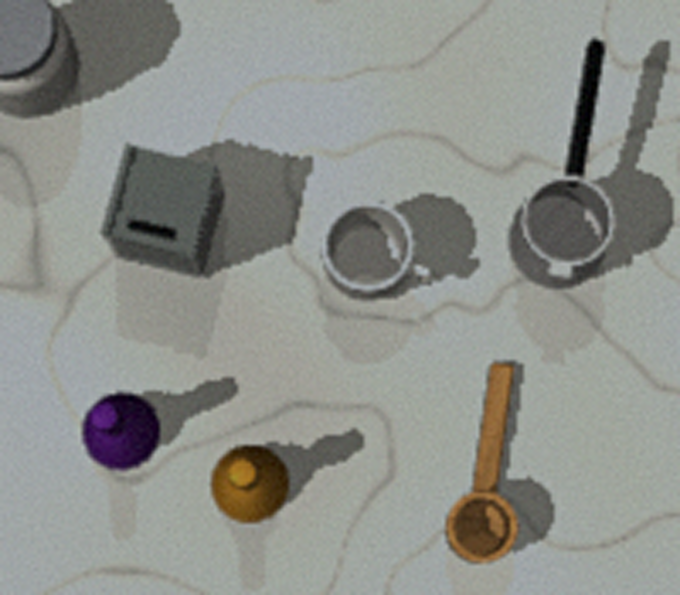

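```bash
cat > go.py <<'E'
# python3 go.py x y z yaw_deg : prints turn and slide (in frame after the turn) still to go
import sys; from h import *
x,y,z,w=map(float,sys.argv[1:]); s=observe(); p=s["eef_pos"]; yaw=s["tool_rot"][2]; w=np.radians(w)
d=np.array([x,y,z])-p; c,S=np.cos(w),np.sin(w)
t=-((w-yaw+np.pi)%(2*np.pi)-np.pi)
sl=np.array([c*d[0]+S*d[1],S*d[0]-c*d[1],-d[2]])
n=int(np.ceil(np.linalg.norm(sl[:2])/.036)); n5=-(-max(n,1)//5)*5
print("t",round(s["time_s"],2),"pos",p.round(4),"yaw",round(np.degrees(yaw),1),"gap",round(s["finger_gap"],4),"F",s["contact_force"].round(1),"q6",s["joints"][5].round(2))
print("turn",round(t,3),"slide",sl.round(4),"rows",n5,"each",(sl[:2]/n5).round(5))
E
python3 -m jog '{"slide":[[0,0,0],[0,0,0],[0,0,0],[0,0,0],[0,0,0]],"yaw":[0.088,0.088,0.088,0.088,0.088],"claw":[1,1,1,1,1]}'
python3 go.py .4555 -.082 .15 -9.3
python3 -m jog '{"slide":[[0.008,-0.031,0],[0.008,-0.031,0],[0.008,-0.031,0],[0.008,-0.031,0],[0.008,-0.031,0]],"yaw":[0,0,0,0,0],"claw":[1,1,1,1,1]}'
python3 go.py .4555 -.082 .15 -9.3
```

```text
time_s: 0.52
eef_pos: [0.1919, -0.6729, 0.2135]
tool_rot: [-3.141, 0.0, -0.167]
contact_force: [-0.4, 0.3, 0.9]
finger_gap: 0.0911
gripper_force: 0.0
t 0.52 pos [ 0.1919 -0.6729  0.2135] yaw -9.5 gap 0.0911 F [-0.4  0.3  0.9] q6 0.41
turn -0.004 slide [ 0.1646 -0.6258  0.0635] rows 20 each [ 0.00823 -0.03129]
time_s: 0.93
eef_pos: [0.2567, -0.525, 0.2136]
tool_rot: [-3.141, 0.0, -0.162]
contact_force: [0.3, -0.3, -0.2]
finger_gap: 0.0916
gripper_force: 0.0
t 0.93 pos [ 0.2567 -0.525   0.2136] yaw -9.3 gap 0.0916 F [ 0.3 -0.3 -0.2] q6 0.58
turn -0.0 slide [ 0.1246 -0.4693  0.0636] rows 15 each [ 0.00831 -0.03129]
```

```bash

python3 -m jog '{"slide":[[0.0083,-0.0313,0],[0.0083,-0.0313,0],[0.0083,-0.0313,0],[0.0083,-0.0313,0],[0.0083,-0.0313,0]],"yaw":[0,0,0,0,0],"claw":[1,1,1,1,1]}' >/dev/null
python3 -m jog '{"slide":[[0.0083,-0.0313,0],[0.0083,-0.0313,0],[0.0083,-0.0313,0],[0.0083,-0.0313,0],[0.0083,-0.0313,0]],"yaw":[0,0,0,0,0],"claw":[1,1,1,1,1]}' >/dev/null
python3 -m jog '{"slide":[[0.0083,-0.0313,0.02],[0.0083,-0.0313,0.02],[0.0083,-0.0313,0.02],[0.0083,-0.0313,0.03],[0.0083,-0.0313,0.03]],"yaw":[0,0,0,0,0],"claw":[1,1,1,1,1]}' >/dev/null
python3 go.py .4555 -.082 .014 -9.3
python3 - <<'E'
from h import *
for n in("top","scene"):
    p,d=vision.read_camera(n); np.savez("/tmp/"+n,p=p,d=d); cv2.imwrite(f"pics/{n}1.png",p[...,::-1])
p=cv2.imread("pics/scene1.png")[120:340,180:500];cv2.imwrite("pics/s1c.png",cv2.resize(p,None,fx=2.4,fy=2.4,interpolation=2))
E
```

```text
t 2.18 pos [ 0.4543 -0.0852  0.0966] yaw -9.3 gap 0.0908 F [ 1.4 -0.7 -0.4] q6 1.5
turn 0.0 slide [ 0.0007 -0.0034  0.0826] rows 5 each [ 0.00013 -0.00068]
```

View pics/s1c.png

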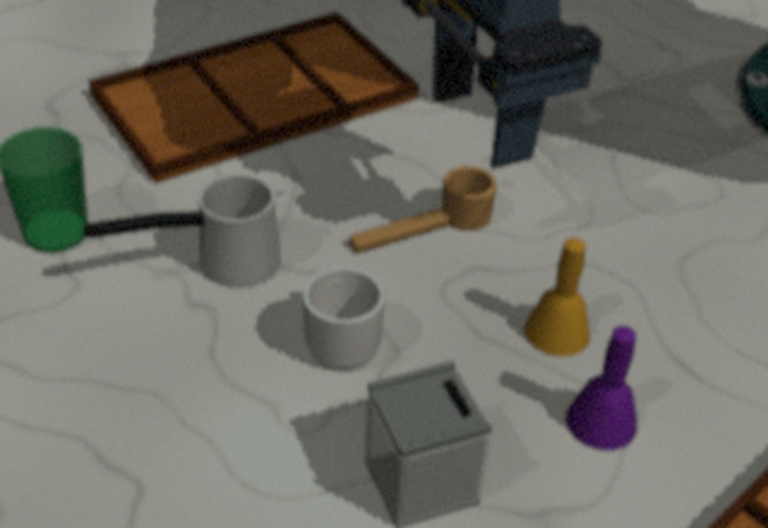

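The fingers (crop 455,60 and 515,130) hang at z≈0.1 over the scoop bowl (468,195), as expected. Next I descend and close.

```bash

python3 -m jog '{"slide":[[0.001,-0.003,0.02],[0,0,0.02],[0,0,0.02],[0,0,0.015],[0,0,0.007]],"yaw":[0,0,0,0,0],"claw":[1,1,1,1,1]}' 
python3 -m jog '{"slide":[[0,0,0],[0,0,0],[0,0,0],[0,0,0],[0,0,0]],"yaw":[0,0,0,0,0],"claw":[0.4,0,0,0,0]}'
python3 -m jog '{"slide":[[0,0,0],[0,0,0],[0,0,0],[0,0,0],[0,0,0]],"yaw":[0,0,0,0,0],"claw":[0,0,0,0,0]}'
```

```text
time_s: 2.7
eef_pos: [0.4543, -0.0842, 0.0141]
tool_rot: [-3.142, 0.002, -0.162]
contact_force: [0.1, -0.5, 0.3]
finger_gap: 0.0909
gripper_force: 0.0
time_s: 3.12
eef_pos: [0.4557, -0.0841, 0.0161]
tool_rot: [3.142, -0.001, -0.162]
contact_force: [0.1, -0.3, -0.2]
finger_gap: 0.0606
gripper_force: 0.0
time_s: 3.53
eef_pos: [0.4554, -0.084, 0.0156]
tool_rot: [3.142, -0.0, -0.162]
contact_force: [-1.9, -0.5, 7.7]
finger_gap: 0.0451
gripper_force: 30.0
```

```bash

python3 -m jog '{"slide":[[0,0,-0.01],[0,0,-0.02],[0,0,-0.02],[0,0,-0.02],[0,0,-0.01]],"yaw":[0,0.1,0.1,0.1,0.1],"claw":[0,0,0,0,0]}' 
python3 -m jog '{"slide":[[0,0,0],[0,0,0],[0,0,0],[0,0,0],[0,0,0]],"yaw":[0.1,0.1,0.1,0.1,0.1],"claw":[0,0,0,0,0]}' >/dev/null
python3 -m jog '{"slide":[[0,0,0],[0,0,0],[0,0,0],[0,0,0],[0,0,0]],"yaw":[0.1,0.1,0.1,0.1,0.142],"claw":[0,0,0,0,0]}'
python3 go.py .4286 -.2897 .0246 -91.9
python3 - <<'E'
from h import *
for n in("scene",):
    p,d=vision.read_camera(n); cv2.imwrite(f"pics/{n}2.png",p[120:340,180:500,::-1].repeat(2,0).repeat(2,1))
# trays from the scene camera, first picture
    p=cv2.cvtColor(cv2.imread("pics/scene0.png"),cv2.COLOR_BGR2HSV)
    for (x0,x1,y0,y1) in((200,365,115,200),(430,620,290,455)):
        m=np.zeros((480,640),np.uint8); m[y0:y1,x0:x1]=((p[...,1]>110)&(p[...,0]<22))[y0:y1,x0:x1]
        k=max(cv2.findContours(m,0,1)[0],key=cv2.contourArea)
        print(cv2.minAreaRect(np.array([ray("scene",a,b,.014)[:2]*1000 for a,b in k[:,0]],np.float32)))
E
```

```text
time_s: 3.95
eef_pos: [0.4559, -0.0841, 0.0978]
tool_rot: [-3.141, -0.002, -0.567]
contact_force: [0.5, -0.2, -0.3]
finger_gap: 0.0454
gripper_force: 30.0
time_s: 4.78
eef_pos: [0.455, -0.0839, 0.0959]
tool_rot: [-3.141, -0.0, -1.592]
contact_force: [-0.7, -0.4, -0.4]
finger_gap: 0.0448
gripper_force: 30.0
t 4.78 pos [ 0.455  -0.0839  0.0959] yaw -91.2 gap 0.0448 F [-0.7 -0.4 -0.4] q6 2.93
turn 0.012 slide [0.2066 0.0196 0.0713] rows 10 each [0.02066 0.00196]
((527.3712158203125, -330.5179748535156), (174.8561553955078, 282.7403564453125), 87.81350708007812)
((493.26934814453125, 339.60626220703125), (204.76377868652344, 158.8573760986328), 10.548324584960938)
```

```bash

python3 -m jog '{"slide":[[0.0207,0.002,0],[0.0207,0.002,0],[0.0207,0.002,0],[0.0207,0.002,0],[0.0207,0.002,0]],"yaw":[0.012,0,0,0,0],"claw":[0,0,0,0,0]}' >/dev/null
python3 -m jog '{"slide":[[0.0207,0.002,0],[0.0207,0.002,0],[0.0207,0.002,0],[0.0207,0.002,0.01],[0.0207,0.002,0.01]],"yaw":[0,0,0,0,0],"claw":[0,0,0,0,0]}' >/dev/null
python3 go.py .4286 -.2897 .0246 -91.9
python3 - <<'E'
from h import *
p,d=vision.read_camera("scene"); cv2.imwrite("pics/scene3.png",cv2.resize(p[80:260,200:460,::-1],None,fx=3,fy=3))
E
```

```text
t 5.67 pos [ 0.4296 -0.2916  0.076 ] yaw -91.4 gap 0.0455 F [ 1.3  0.5 -0.9] q6 2.53
turn 0.008 slide [-0.0019  0.0011  0.0514] rows 5 each [-0.00037  0.00022]
```

View pics/scene3.png

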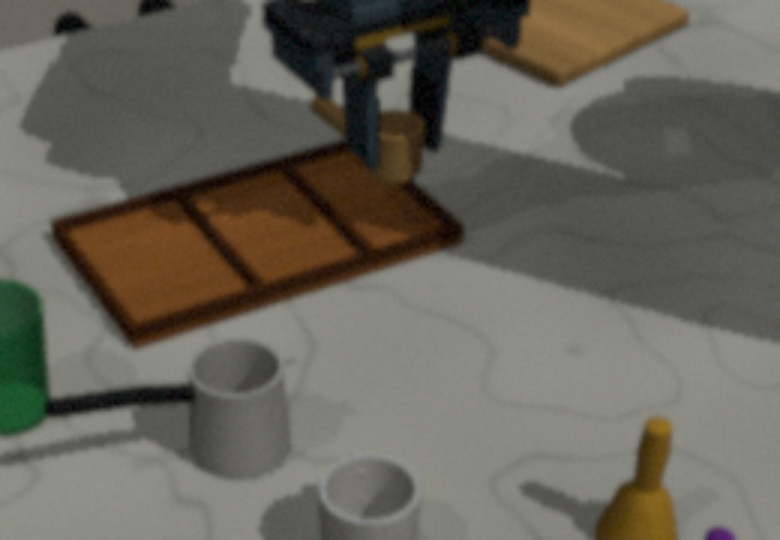

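The scoop (crop 400,145) hangs level over its bay, at the right-hand end of the tray. Next I lower it.

```bash

python3 -m jog '{"slide":[[-0.002,0.001,0.012],[0,0,0.012],[0,0,0.01],[0,0,0.008],[0,0,0.005]],"yaw":[0,0,0,0,0],"claw":[0,0,0,0,0]}'
python3 -m jog '{"slide":[[0,0,0.002],[0,0,0.002],[0,0,0.001],[0,0,0],[0,0,0]],"yaw":[0,0,0,0,0],"claw":[0,0,0,0,0]}'
```

```text
time_s: 6.13
eef_pos: [0.4282, -0.2873, 0.027]
tool_rot: [3.14, 0.001, -1.598]
contact_force: [0.3, 0.3, 0.0]
finger_gap: 0.0455
gripper_force: 30.0
time_s: 6.55
eef_pos: [0.4289, -0.2884, 0.0237]
tool_rot: [-3.141, -0.0, -1.599]
contact_force: [0.5, 0.2, -0.9]
finger_gap: 0.0452
gripper_force: 30.0
```

```bash

python3 -m jog '{"slide":[[0,0,0.001],[0,0,0.001],[0,0,0],[0,0,0],[0,0,0]],"yaw":[0,0,0,0,0],"claw":[0,0,0,0,0]}' | sed -n 2,4p
python3 -m jog '{"slide":[[0,0,0],[0,0,0],[0,0,0],[0,0,0],[0,0,0]],"yaw":[0,0,0,0,0],"claw":[0.62,0.62,0.62,0.62,0.62]}'| sed -n 2,6p
python3 -m jog '{"slide":[[0,0,-0.01],[0,0,-0.02],[0,0,-0.03],[0,0,-0.03],[0,0,-0.03]],"yaw":[0,0,0,0,0],"claw":[0.62,0.62,1,1,1]}'
python3 go.py .632 -.004 .15 -104.5
python3 go.py .632 -.004 .15 75.5
```

```text
eef_pos: [0.4289, -0.2886, 0.0226]
tool_rot: [-3.141, -0.0, -1.599]
contact_force: [-6.3, 4.9, 27.1]
eef_pos: [0.4286, -0.2883, 0.0213]
tool_rot: [3.142, 0.0, -1.599]
contact_force: [-0.2, -0.2, -0.3]
finger_gap: 0.0568
gripper_force: 0.0
time_s: 7.8
eef_pos: [0.4283, -0.2881, 0.1431]
tool_rot: [3.141, 0.0, -1.599]
contact_force: [0.4, 0.2, 0.5]
finger_gap: 0.0741
gripper_force: 0.0
t 7.8 pos [ 0.4283 -0.2881  0.1431] yaw -91.6 gap 0.0741 F [0.4 0.2 0.5] q6 2.53
turn 0.225 slide [-0.326  -0.1261 -0.0069] rows 10 each [-0.0326  -0.01261]
t 7.8 pos [ 0.4283 -0.2881  0.1431] yaw -91.6 gap 0.0741 F [0.4 0.2 0.5] q6 2.53
turn -2.917 slide [ 0.326   0.1261 -0.0069] rows 10 each [0.0326  0.01261]
```

```bash

python3 -m jog '{"slide":[[0,0,0],[0,0,0],[0,0,0],[0,0,0],[0,0,0]],"yaw":[-0.11,-0.11,-0.11,-0.11,-0.11],"claw":[1,1,1,1,1]}' >/dev/null
python3 -m jog '{"slide":[[0,0,0],[0,0,0],[0,0,0],[0,0,0],[0,0,0]],"yaw":[-0.11,-0.11,-0.11,-0.11,-0.11],"claw":[1,1,1,1,1]}' >/dev/null
python3 -m jog '{"slide":[[0,0,0],[0,0,0],[0,0,0],[0,0,0],[0,0,0]],"yaw":[-0.11,-0.11,-0.07,0,0],"claw":[1,1,1,1,1]}' >/dev/null
python3 go.py .6525 .1285 .035 -12
python3 - <<'E'
from h import *
for n in("scene","top"):
    p,d=vision.read_camera(n); cv2.imwrite(f"pics/{n}4.png",p[...,::-1])
a=cv2.imread("pics/top4.png")[200:380,400:560];b=cv2.imread("pics/scene4.png")[110:220,200:380]
cv2.imwrite("pics/c4.png",np.hstack([cv2.resize(a,(355,400)),cv2.resize(b,(440,400))]))
E
```

```text
t 9.05 pos [ 0.4286 -0.2883  0.1417] yaw -12.1 gap 0.0913 F [0.2 0.4 0.6] q6 1.15
turn -0.002 slide [ 0.1324 -0.4542  0.1067] rows 15 each [ 0.00883 -0.03028]
```

View pics/c4.png

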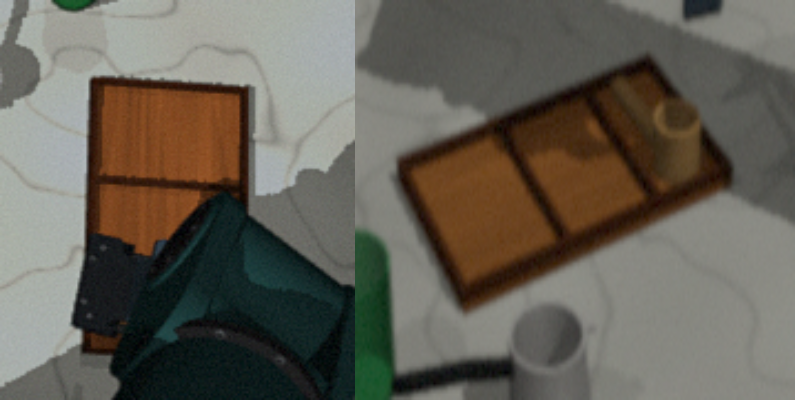

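The scene crop (677,140) shows the scoop lying in its end bay with the handle along it. Next, the canister.

```bash

python3 -m jog '{"slide":[[0.0088,-0.0303,0],[0.0088,-0.0303,0],[0.0088,-0.0303,0],[0.0088,-0.0303,0],[0.0088,-0.0303,0]],"yaw":[0,0,0,0,0],"claw":[1,1,1,1,1]}' >/dev/null
python3 -m jog '{"slide":[[0.0088,-0.0303,0],[0.0088,-0.0303,0],[0.0088,-0.0303,0],[0.0088,-0.0303,0],[0.0088,-0.0303,0]],"yaw":[0,0,0,0,0],"claw":[1,1,1,1,1]}' >/dev/null
python3 -m jog '{"slide":[[0.0088,-0.0303,0],[0.0088,-0.0303,0],[0.0088,-0.0303,0],[0.0088,-0.0303,0],[0.0088,-0.0303,0]],"yaw":[0,0,0,0,0],"claw":[1,1,1,1,1]}' >/dev/null
python3 -m jog '{"slide":[[0,0,0.005],[0,0,0.01],[0,0,0.005],[0,0,0],[0,0,0]],"yaw":[0,0,0,0,0],"claw":[1,1,1,1,1]}' >/dev/null
python3 go.py .6525 .1285 .035 -12
python3 - <<'E'
from h import *
p,d=vision.read_camera("scene"); cv2.imwrite("pics/scene5.png",cv2.resize(p[120:380,240:500,::-1],None,fx=2.2,fy=2.2))
E
```

```text
t 10.82 pos [0.6514 0.1279 0.1207] yaw -12.1 gap 0.0914 F [0.8 0.2 0. ] q6 1.94
turn -0.001 slide [ 0.001  -0.0008  0.0857] rows 5 each [ 0.0002  -0.00016]
```

View pics/scene5.png

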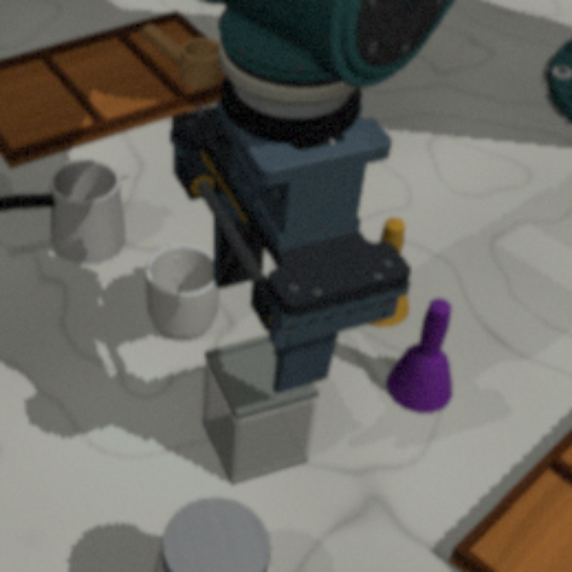

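The left finger tip (303,380) is at z=0.12, just outside the canister's near side (260,400). Next I descend and grasp.

```bash

python3 -m jog '{"slide":[[0.001,-0.001,0.015],[0,0,0.02],[0,0,0.02],[0,0,0.02],[0,0,0.01]],"yaw":[0,0,0,0,0],"claw":[1,1,1,1,1]}' 
python3 -m jog '{"slide":[[0,0,0],[0,0,0],[0,0,0],[0,0,0],[0,0,0]],"yaw":[0,0,0,0,0],"claw":[0.5,0,0,0,0]}'|tail -2
python3 -m jog '{"slide":[[0,0,0],[0,0,0],[0,0,0],[0,0,0],[0,0,0]],"yaw":[0,0,0,0,0],"claw":[0,0,0,0,0]}'
python3 -m jog '{"slide":[[0,0,-0.01],[0,0,-0.025],[0,0,-0.03],[0,0,-0.03],[0,0,-0.025]],"yaw":[0,0,0,0,0],"claw":[0,0,0,0,0]}'|tail -2
python3 go.py .512 -.334 .044 -2
```

```text
time_s: 11.28
eef_pos: [0.652, 0.1291, 0.0335]
tool_rot: [3.141, 0.002, -0.21]
contact_force: [-0.1, 0.4, -0.7]
finger_gap: 0.0912
gripper_force: 0.0
finger_gap: 0.0603
gripper_force: 0.5
time_s: 12.12
eef_pos: [0.6539, 0.1297, 0.0374]
tool_rot: [-3.141, -0.001, -0.209]
contact_force: [-1.6, -0.8, 7.2]
finger_gap: 0.0596
gripper_force: 30.0
finger_gap: 0.0599
gripper_force: 30.0
t 12.53 pos [0.6534 0.1297 0.159 ] yaw -12.0 gap 0.0599 F [ 0.6 -0.3 -1.8] q6 1.94
turn -0.174 slide [-0.1251  0.4684  0.115 ] rows 15 each [-0.00834  0.03123]
```

```bash

python3 -m jog '{"slide":[[-0.008,0.031,0],[-0.008,0.031,0],[-0.008,0.031,0],[-0.008,0.031,0],[-0.008,0.031,0]],"yaw":[-0.087,-0.087,0,0,0],"claw":[0,0,0,0,0]}' >/dev/null
python3 -m jog '{"slide":[[-0.008,0.031,0],[-0.008,0.031,0],[-0.008,0.031,0],[-0.008,0.031,0],[-0.008,0.031,0]],"yaw":[0,0,0,0,0],"claw":[0,0,0,0,0]}' >/dev/null
python3 -m jog '{"slide":[[-0.008,0.031,0],[-0.008,0.031,0],[-0.008,0.031,0],[-0.008,0.031,0.01],[-0.004,0.02,0.015]],"yaw":[0,0,0,0,0],"claw":[0,0,0,0,0]}' >/dev/null
python3 -m jog '{"slide":[[0,0,0.01],[0,0,0.005],[0,0,0],[0,0,0],[0,0,0]],"yaw":[0,0,0,0,0],"claw":[0,0,0,0,0]}' >/dev/null
python3 go.py .512 -.334 .045 -2
python3 - <<'E'
from h import *
p,d=vision.read_camera("scene"); cv2.imwrite("pics/scene6.png",cv2.resize(p[60:260,180:420,::-1],None,fx=2.8,fy=2.8))
E
```

```text
t 14.2 pos [ 0.5142 -0.3164  0.1171] yaw -2.0 gap 0.06 F [-0.2  0.8 -2.4] q6 1.01
turn 0.001 slide [-0.0015  0.0177  0.0721] rows 5 each [-0.00031  0.00353]
```

View pics/scene6.png

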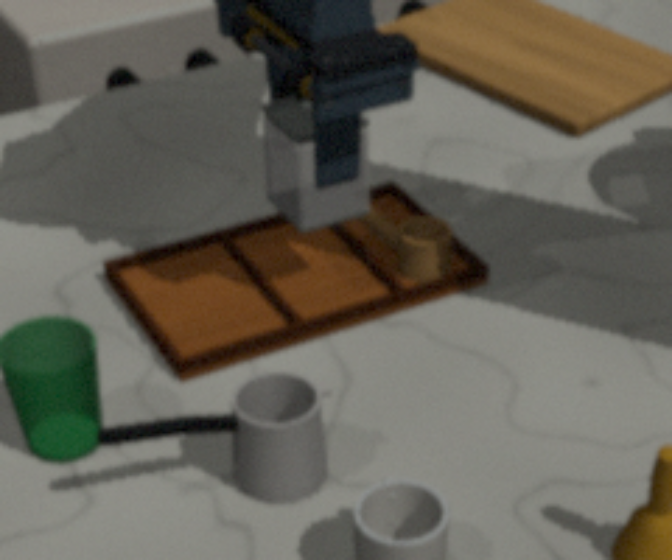

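The canister (318,165) is held upright above the middle bay, and the scoop (425,245) is in place. Next I lower the canister.

```bash

python3 -m jog '{"slide":[[-0.001,0.015,0.01],[0,0,0.018],[0,0,0.018],[0,0,0.012],[0,0,0.007]],"yaw":[0,0,0,0,0],"claw":[0,0,0,0,0]}'
python3 -m jog '{"slide":[[0,0,0.003],[0,0,0.002],[0,0,0],[0,0,0],[0,0,0]],"yaw":[0,0,0,0,0],"claw":[0,0,0,0,0]}'
```

```text
time_s: 14.67
eef_pos: [0.5115, -0.3318, 0.0497]
tool_rot: [-3.141, 0.001, -0.035]
contact_force: [0.0, 0.3, -1.8]
finger_gap: 0.0597
gripper_force: 30.0
time_s: 15.08
eef_pos: [0.5124, -0.3322, 0.047]
tool_rot: [3.141, -0.001, -0.035]
contact_force: [0.3, -0.2, -1.4]
finger_gap: 0.0598
gripper_force: 30.0
```

```bash

python3 -m jog '{"slide":[[0,0,0.001],[0,0,0.001],[0,0,0.001],[0,0,0],[0,0,0]],"yaw":[0,0,0,0,0],"claw":[0,0,0,0,0]}'|sed -n 2,4p
python3 -m jog '{"slide":[[0,0,0],[0,0,0],[0,0,0],[0,0,0],[0,0,0]],"yaw":[0,0,0,0,0],"claw":[0.7,0.8,0.9,1,1]}'| sed -n 2,6p
python3 -m jog '{"slide":[[0,0,-0.01],[0,0,-0.02],[0,0,-0.03],[0,0,-0.03],[0,0,-0.03]],"yaw":[0,0,0.05,0.05,0],"claw":[1,1,1,1,1]}'
python3 go.py .651 -.132 .03 -7.5
```

```text
eef_pos: [0.5125, -0.3323, 0.0452]
tool_rot: [3.141, -0.0, -0.035]
contact_force: [-9.3, 5.9, 27.7]
eef_pos: [0.512, -0.332, 0.0432]
tool_rot: [-3.142, 0.0, -0.035]
contact_force: [0.7, 0.9, -0.2]
finger_gap: 0.0878
gripper_force: 0.0
time_s: 16.33
eef_pos: [0.5118, -0.3319, 0.1652]
tool_rot: [-3.142, 0.0, -0.138]
contact_force: [-0.4, -0.7, -0.5]
finger_gap: 0.0913
gripper_force: 0.0
t 16.33 pos [ 0.5118 -0.3319  0.1652] yaw -7.9 gap 0.0913 F [-0.4 -0.7 -0.5] q6 1.1
turn -0.008 slide [ 0.1119 -0.2163  0.1352] rows 10 each [ 0.01119 -0.02163]
```

```bash

python3 -m jog '{"slide":[[0.0112,-0.0216,0],[0.0112,-0.0216,0],[0.0112,-0.0216,0],[0.0112,-0.0216,0],[0.0112,-0.0216,0]],"yaw":[-0.008,0,0,0,0],"claw":[1,1,1,1,1]}' >/dev/null
python3 -m jog '{"slide":[[0.0112,-0.0216,0],[0.0112,-0.0216,0],[0.0112,-0.0216,0],[0.0112,-0.0216,0.03],[0.0112,-0.0216,0.03]],"yaw":[0,0,0,0,0],"claw":[1,1,1,1,1]}' >/dev/null
python3 go.py .651 -.132 .036 -7.5
python3 - <<'E'
from h import *
out=[]
for n,(y,x) in dict(scene=(100,190),top=(130,300)).items():
    p,d=vision.read_camera(n); out.append(cv2.resize(p[y:y+200,x:x+200,::-1],(400,400)))
cv2.imwrite("pics/c7.png",np.hstack(out))
E
```

```text
t 17.17 pos [ 0.6527 -0.1313  0.105 ] yaw -7.3 gap 0.0909 F [-0.   0.1 -0.1] q6 1.46
turn 0.004 slide [-0.0016  0.0009  0.069 ] rows 5 each [-0.00033  0.00018]
```

View pics/c7.png

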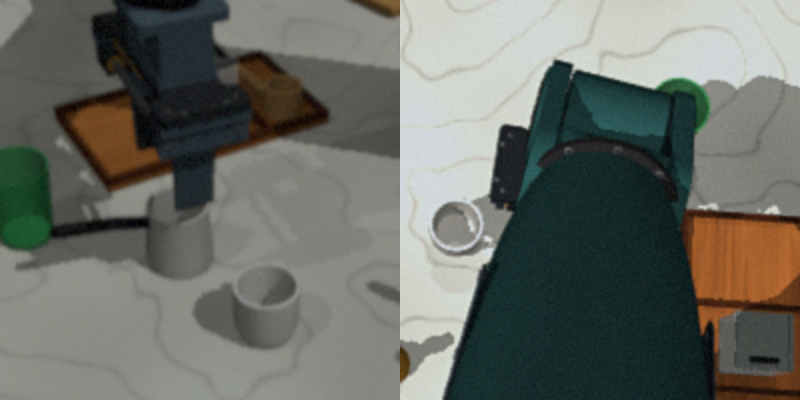

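The gripper hangs over the cezve (left crop 180,190–240), and the canister stands in the middle bay (right crop 755,345). Next I descend and grasp the cezve.

```bash

python3 -m jog '{"slide":[[-0.001,0.001,0.012],[0,0,0.017],[0,0,0.017],[0,0,0.015],[0,0,0.008]],"yaw":[0,0,0,0,0],"claw":[1,1,1,1,1]}' 
python3 -m jog '{"slide":[[0,0,0],[0,0,0],[0,0,0],[0,0,0],[0,0,0]],"yaw":[0,0,0,0,0],"claw":[0.5,0,0,0,0]}'|tail -2
python3 -m jog '{"slide":[[0,0,0],[0,0,0],[0,0,0],[0,0,0],[0,0,0]],"yaw":[0,0,0,0,0],"claw":[0,0,0,0,0]}'
python3 -m jog '{"slide":[[0,0,-0.01],[0,0,-0.025],[0,0,-0.03],[0,0,-0.03],[0,0,-0.025]],"yaw":[0,0,0,0,0],"claw":[0,0,0,0,0]}'|tail -2
python3 go.py .610 -.337 .044 -2
```

```text
time_s: 17.68
eef_pos: [0.6488, -0.1337, 0.0332]
tool_rot: [-3.142, 0.001, -0.128]
contact_force: [-0.0, 0.5, -0.5]
finger_gap: 0.0912
gripper_force: 0.0
finger_gap: 0.0615
gripper_force: 30.1
time_s: 18.52
eef_pos: [0.6502, -0.1331, 0.0352]
tool_rot: [3.141, -0.001, -0.127]
contact_force: [-1.1, -1.5, 6.5]
finger_gap: 0.0614
gripper_force: 30.2
finger_gap: 0.0613
gripper_force: 29.9
t 18.93 pos [ 0.6497 -0.1329  0.1569] yaw -7.3 gap 0.0613 F [ 0.6 -0.7 -1.7] q6 1.46
turn -0.092 slide [-0.0325  0.2054  0.1129] rows 10 each [-0.00325  0.02054]
```

```bash

python3 -m jog '{"slide":[[-0.003,0.0205,0],[-0.003,0.0205,0],[-0.003,0.0205,0],[-0.003,0.0205,0],[-0.003,0.0205,0]],"yaw":[-0.046,-0.046,0,0,0],"claw":[0,0,0,0,0]}' >/dev/null
python3 -m jog '{"slide":[[-0.003,0.0205,0],[-0.003,0.0205,0],[-0.003,0.0205,0],[-0.003,0.0205,0],[-0.004,0.0205,0]],"yaw":[0,0,0,0,0],"claw":[0,0,0,0,0]}' >/dev/null
python3 -m jog '{"slide":[[0,0,0.01],[0,0,0.015],[0,0,0.01],[0,0,0.005],[0,0,0]],"yaw":[0,0,0,0,0],"claw":[0,0,0,0,0]}' >/dev/null
python3 go.py .610 -.337 .044 -2
python3 - <<'E'
from h import *
p,d=vision.read_camera("scene"); cv2.imwrite("pics/scene8.png",cv2.resize(p[60:260,180:420,::-1],None,fx=2.8,fy=2.8))
E
```

```text
t 20.18 pos [ 0.6078 -0.3347  0.1122] yaw -2.0 gap 0.0611 F [ 0.2  0.  -1.7] q6 1.07
turn 0.001 slide [0.0023 0.0022 0.0682] rows 5 each [0.00046 0.00045]
```

View pics/scene8.png

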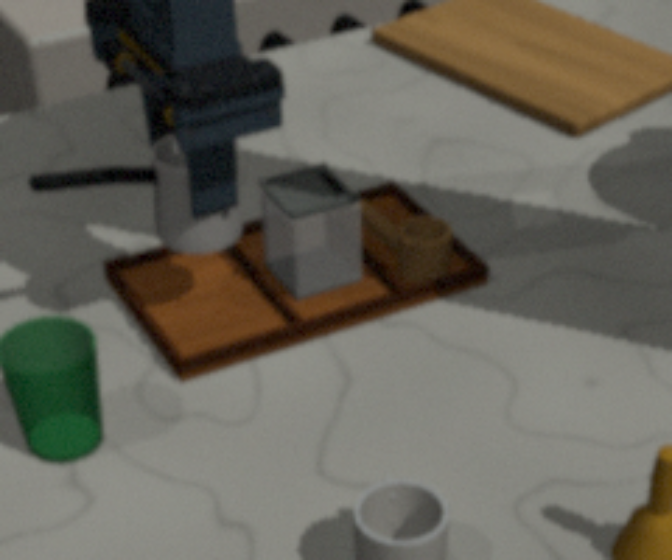

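The canister stands level in the middle bay (310,235) and the upright cezve hangs over the wide bay (195,200). Next I lower the cezve.

```bash

python3 -m jog '{"slide":[[0.002,0.002,0.01],[0,0,0.018],[0,0,0.016],[0,0,0.012],[0,0,0.007]],"yaw":[0,0,0,0,0],"claw":[0,0,0,0,0]}'|sed -n 2,4p
python3 -m jog '{"slide":[[0,0,0.002],[0,0,0.001],[0,0,0],[0,0,0],[0,0,0]],"yaw":[0,0,0,0,0],"claw":[0,0,0,0,0]}'
```

```text
eef_pos: [0.6098, -0.3376, 0.0491]
tool_rot: [-3.141, 0.002, -0.035]
contact_force: [-0.8, -0.1, -1.3]
time_s: 21.07
eef_pos: [0.6109, -0.3384, 0.0491]
tool_rot: [3.141, -0.001, -0.035]
contact_force: [-0.0, 0.3, -1.5]
finger_gap: 0.0616
gripper_force: 29.9
```

```bash

python3 -m jog '{"slide":[[0,0,0.002],[0,0,0.002],[0,0,0],[0,0,0],[0,0,0]],"yaw":[0,0,0,0,0],"claw":[0,0,0,0,0]}'|sed -n 2,4p
python3 -m jog '{"slide":[[0,0,0.001],[0,0,0.001],[0,0,0],[0,0,0],[0,0,0]],"yaw":[0,0,0,0,0],"claw":[0,0,0,0,0]}'|sed -n 2,4p
```

```text
eef_pos: [0.6105, -0.3382, 0.0443]
tool_rot: [-3.142, 0.0, -0.035]
contact_force: [0.1, -0.7, -1.8]
eef_pos: [0.6107, -0.3383, 0.0432]
tool_rot: [3.142, -0.0, -0.035]
contact_force: [-4.3, 2.4, 10.1]
```

```bash

python3 -m jog '{"slide":[[0,0,0],[0,0,0],[0,0,0],[0,0,0],[0,0,0]],"yaw":[0,0,0,0,0],"claw":[0.7,0.8,0.9,1,1]}'| sed -n 2,6p
python3 -m jog '{"slide":[[0,0,-0.01],[0,0,-0.02],[0,0,-0.03],[0,0,-0.03],[0,0,-0.03]],"yaw":[0,0,0,0,0],"claw":[1,1,1,1,1]}'|sed -n 2,4p
python3 -m jog '{"slide":[[0,0,0],[0,0,0],[0,0,0],[0,0,0],[0,0,0]],"yaw":[-0.11,-0.11,-0.11,-0.11,-0.11],"claw":[1,1,1,1,1]}' >/dev/null
python3 -m jog '{"slide":[[0,0,0],[0,0,0],[0,0,0],[0,0,0],[0,0,0]],"yaw":[-0.11,-0.11,-0.11,-0.11,-0.11],"claw":[1,1,1,1,1]}' >/dev/null
python3 -m jog '{"slide":[[0,0,0],[0,0,0],[0,0,0],[0,0,0],[0,0,0]],"yaw":[-0.11,-0.11,-0.033,0,0],"claw":[1,1,1,1,1]}' >/dev/null
python3 go.py .632 -.004 .02 75.5
```

```text
eef_pos: [0.6105, -0.3382, 0.0422]
tool_rot: [-3.142, 0.0, -0.035]
contact_force: [0.5, 0.2, 0.0]
finger_gap: 0.0876
gripper_force: 0.0
eef_pos: [0.6104, -0.3381, 0.1642]
tool_rot: [-3.142, 0.0, -0.035]
contact_force: [-0.1, -1.0, 0.2]
t 23.98 pos [ 0.6105 -0.3382  0.1628] yaw 75.4 gap 0.091 F [ 0.3 -0.1 -0.3] q6 -0.28
turn -0.002 slide [ 0.3289 -0.0629  0.1428] rows 10 each [ 0.03289 -0.00629]
```

```bash

python3 -m jog '{"slide":[[0.033,-0.0063,0],[0.033,-0.0063,0],[0.033,-0.0063,0],[0.033,-0.0063,0],[0.033,-0.0063,0]],"yaw":[0,0,0,0,0],"claw":[1,1,1,1,1]}' >/dev/null
python3 -m jog '{"slide":[[0.033,-0.0063,0],[0.033,-0.0063,0],[0.033,-0.0063,0.01],[0.033,-0.0063,0.02],[0.033,-0.0063,0.03]],"yaw":[0,0,0,0,0],"claw":[1,1,1,1,1]}' >/dev/null
python3 go.py .632 -.004 .022 75.5
python3 - <<'E'
from h import *
out=[]
for n,(y,x) in dict(scene=(130,220),top=(130,230)).items():
    p,d=vision.read_camera(n); out.append(cv2.resize(p[y:y+200,x:x+200,::-1],(400,400)))
cv2.imwrite("pics/c9.png",np.hstack(out))
E
```

```text
t 24.82 pos [ 0.6334 -0.0036  0.1062] yaw 75.4 gap 0.0913 F [ 1.7 -0.9 -0.3] q6 0.21
turn -0.002 slide [-0.0007 -0.0013  0.0842] rows 5 each [-0.00014 -0.00026]
```

View pics/c9.png

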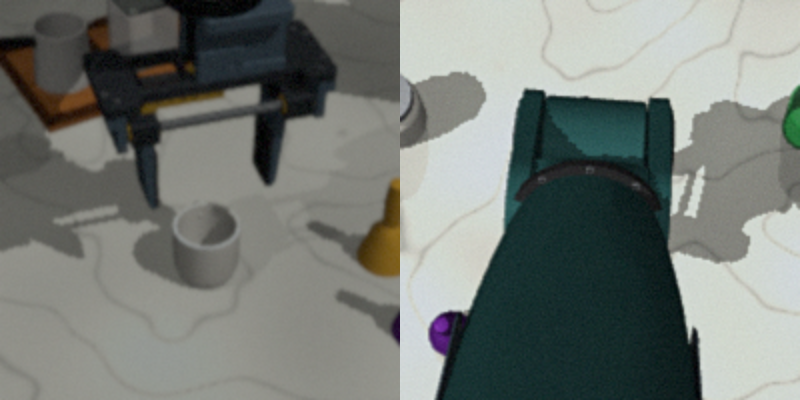

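The open fingers (150,205 and 265,185) straddle the demitasse (207,245) across x. Next I descend and grasp.

```bash

python3 -m jog '{"slide":[[0,-0.001,0.015],[0,0,0.02],[0,0,0.02],[0,0,0.018],[0,0,0.01]],"yaw":[0,0,0,0,0],"claw":[1,1,1,1,1]}' 
python3 -m jog '{"slide":[[0,0,0],[0,0,0],[0,0,0],[0,0,0],[0,0,0]],"yaw":[0,0,0,0,0],"claw":[0.5,0,0,0,0]}'|tail -2
python3 -m jog '{"slide":[[0,0,0],[0,0,0],[0,0,0],[0,0,0],[0,0,0]],"yaw":[0,0,0,0,0],"claw":[0,0,0,0,0]}'
python3 -m jog '{"slide":[[0,0,-0.01],[0,0,-0.025],[0,0,-0.03],[0,0,-0.035],[0,0,-0.035]],"yaw":[0,0,0,0,0],"claw":[0,0,0,0,0]}'|tail -2
python3 go.py .531 .346 .033 90
```

```text
time_s: 25.33
eef_pos: [0.6305, -0.0057, 0.0203]
tool_rot: [-3.14, 0.0, 1.316]
contact_force: [-0.4, -0.2, -0.9]
finger_gap: 0.0915
gripper_force: 0.0
finger_gap: 0.0608
gripper_force: 0.0
time_s: 26.17
eef_pos: [0.6317, -0.0052, 0.0225]
tool_rot: [3.14, -0.0, 1.318]
contact_force: [-0.7, -1.0, 7.5]
finger_gap: 0.0582
gripper_force: 30.0
finger_gap: 0.0584
gripper_force: 30.0
t 26.58 pos [ 0.6303 -0.0051  0.1583] yaw 75.5 gap 0.0584 F [ 0.   0.6 -0.8] q6 0.21
turn -0.253 slide [ 0.3511 -0.0993  0.1253] rows 15 each [ 0.02341 -0.00662]
```

```bash

python3 -m jog '{"slide":[[0.0234,-0.0066,0],[0.0234,-0.0066,0],[0.0234,-0.0066,0],[0.0234,-0.0066,0],[0.0234,-0.0066,0]],"yaw":[-0.085,-0.085,-0.083,0,0],"claw":[0,0,0,0,0]}' >/dev/null
python3 -m jog '{"slide":[[0.0234,-0.0066,0],[0.0234,-0.0066,0],[0.0234,-0.0066,0],[0.0234,-0.0066,0],[0.0234,-0.0066,0]],"yaw":[0,0,0,0,0],"claw":[0,0,0,0,0]}' >/dev/null
python3 go.py .531 .346 .033 90
python3 - <<'E'
from h import *
c=cloud("top",cv2.cvtColor(np.zeros((1,1,3),np.uint8),6) if 0 else np.load("/tmp/top.npz")["d"])
q=c[(np.load("/tmp/top.npz")["d"]>0)]; q=q[(q[:,2]>.03)&(q[:,1]>.36)&(q[:,0]>.2)&(q[:,0]<.8)]
for a in np.arange(.36,.62,.02):
    s=q[(q[:,1]>=a)&(q[:,1]<a+.02)]; print(a.round(2),len(s),s[:,2].max().round(3) if len(s) else 0)
E
```

```text
t 27.42 pos [0.5764 0.2321 0.1573] yaw 90.0 gap 0.0584 F [ 0.9 -0.3 -1.3] q6 0.35
turn 0.0 slide [ 0.1139 -0.0454  0.1243] rows 5 each [ 0.02279 -0.00908]
0.36 0 0
0.38 0 0
0.4 0 0
0.42 0 0
0.44 0 0
0.46 0 0
0.48 0 0
0.5 1129 0.108
0.52 83 0.106
0.54 102 0.107
0.56 94 0.106
0.58 96 0.108
0.6 108 0.107
```

Nothing on the basket side stands nearer than y=0.5, so there is room. Next I finish the approach and lower the demitasse.

```bash

python3 -m jog '{"slide":[[0.0228,-0.009,0],[0.0228,-0.009,0],[0.0228,-0.009,0],[0.0228,-0.009,0.01],[0.0228,-0.009,0.02]],"yaw":[0,0,0,0,0],"claw":[0,0,0,0,0]}' >/dev/null
python3 -m jog '{"slide":[[0,0,0.02],[0,0,0.02],[0,0,0.01],[0,0,0],[0,0,0]],"yaw":[0,0,0,0,0],"claw":[0,0,0,0,0]}' >/dev/null
python3 go.py .531 .346 .031 90
python3 - <<'E'
from h import *
out=[]
for n,(y,x) in dict(scene=(240,400),top=(200,100)).items():
    p,d=vision.read_camera(n); out.append(cv2.resize(p[y:y+200,x:x+200,::-1],(400,400)))
cv2.imwrite("pics/c10.png",np.hstack(out))
E
```

```text
t 28.25 pos [0.5321 0.3448 0.077 ] yaw 90.0 gap 0.0586 F [ 0.7  1.  -0.2] q6 0.54
turn -0.0 slide [ 0.0012 -0.0011  0.046 ] rows 5 each [ 0.00024 -0.00021]
```

View pics/c10.png

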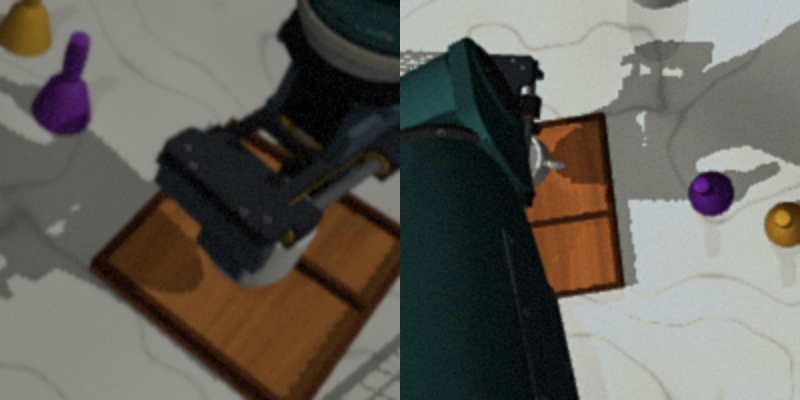

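The demitasse is over the wide bay (scene crop 280,265; handle at top crop 560,165). Next I lower it.

```bash

python3 -m jog '{"slide":[[0.001,-0.001,0.01],[0,0,0.012],[0,0,0.01],[0,0,0.007],[0,0,0.004]],"yaw":[0,0,0,0,0],"claw":[0,0,0,0,0]}'|sed -n 2,4p
python3 -m jog '{"slide":[[0,0,0.001],[0,0,0.001],[0,0,0],[0,0,0],[0,0,0]],"yaw":[0,0,0,0,0],"claw":[0,0,0,0,0]}'|sed -n 2,4p
python3 -m jog '{"slide":[[0,0,0.001],[0,0,0],[0,0,0],[0,0,0],[0,0,0]],"yaw":[0,0,0,0,0],"claw":[0,0,0,0,0]}'|sed -n 2,4p
```

```text
eef_pos: [0.5303, 0.3455, 0.0318]
tool_rot: [-3.14, 0.001, 1.571]
contact_force: [0.2, -0.4, -2.6]
eef_pos: [0.5312, 0.3461, 0.0319]
tool_rot: [3.141, -0.0, 1.571]
contact_force: [-0.6, -0.7, -0.9]
eef_pos: [0.531, 0.346, 0.0306]
tool_rot: [3.142, -0.0, 1.571]
contact_force: [-0.8, 0.6, -1.1]
```

```bash

python3 -m jog '{"slide":[[0,0,0.001],[0,0,0.001],[0,0,0],[0,0,0],[0,0,0]],"yaw":[0,0,0,0,0],"claw":[0,0,0,0,0]}'|sed -n 2,4p
python3 -m jog '{"slide":[[0,0,0],[0,0,0],[0,0,0],[0,0,0],[0,0,0]],"yaw":[0,0,0,0,0],"claw":[0.7,0.8,0.9,1,1]}'| sed -n 2,6p
python3 -m jog '{"slide":[[0,0,-0.01],[0,0,-0.02],[0,0,-0.03],[0,0,-0.04],[0,0,-0.04]],"yaw":[0,0,0,0,0],"claw":[1,1,1,1,1]}'|sed -n 2,4p
python3 -m jog '{"slide":[[0,0,0],[0,0,0],[0,0,0],[0,0,0],[0,0,0]],"yaw":[0.1,0.1,0.1,0.1,0.1],"claw":[0.6,0.6,0.6,0.6,0.6]}' >/dev/null
python3 -m jog '{"slide":[[0,0,0],[0,0,0],[0,0,0],[0,0,0],[0,0,0]],"yaw":[0.1,0.1,0.1,0.1,0.1],"claw":[0.6,0.6,0.6,0.6,0.6]}' >/dev/null
python3 -m jog '{"slide":[[0,0,0],[0,0,0],[0,0,0],[0,0,0],[0,0,0]],"yaw":[0.1,0.1,0.1,0.0,0.0],"claw":[0.6,0.6,0.6,0.6,0.6]}' >/dev/null
python3 go.py .481 .0685 .051 15
python3 - <<'E'
from h import *
n="top"
p,d=vision.read_camera(n);q=vision.read_camera("scene")[0]
cv2.imwrite("pics/c11.png",np.hstack([cv2.resize(p[200:400,100:300,::-1],(400,400)),cv2.resize(q[230:430,400:600,::-1],(400,400))]))
E
```

```text
eef_pos: [0.5313, 0.3462, 0.0302]
tool_rot: [-3.142, -0.0, 1.571]
contact_force: [-9.0, -5.0, 27.0]
eef_pos: [0.531, 0.3459, 0.0284]
tool_rot: [-3.141, 0.0, 1.571]
contact_force: [-0.3, -0.2, 0.0]
finger_gap: 0.0876
gripper_force: 0.0
eef_pos: [0.5304, 0.3456, 0.1701]
tool_rot: [-3.14, 0.001, 1.571]
contact_force: [0.9, -0.2, 0.0]
t 32.1 pos [0.531 0.346 0.169] yaw 15.7 gap 0.055 F [-0.2 -0.6  0.3] q6 1.84
turn 0.012 slide [-0.1201  0.2551  0.118 ] rows 10 each [-0.01201  0.02551]
```

View pics/c11.png

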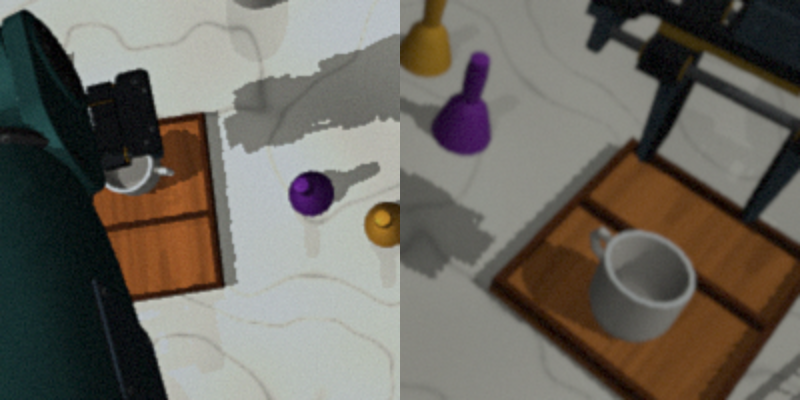

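The demitasse stands in the wide bay with the handle along the tray (scene crop 640,285). Next, the brass bell.

```bash

python3 -m jog '{"slide":[[-0.012,0.0255,0],[-0.012,0.0255,0],[-0.012,0.0255,0],[-0.012,0.0255,0],[-0.012,0.0255,0]],"yaw":[0.012,0,0,0,0],"claw":[0.6,0.6,0.6,0.6,0.6]}' >/dev/null
python3 -m jog '{"slide":[[-0.012,0.0255,0],[-0.012,0.0255,0],[-0.012,0.0255,0],[-0.012,0.0255,0.02],[-0.012,0.0255,0.02]],"yaw":[0,0,0,0,0],"claw":[0.6,0.6,0.6,0.6,0.6]}' >/dev/null
python3 -m jog '{"slide":[[0,0,0],[0,0,0],[0,0,0],[0,0,0],[0,0,0]],"yaw":[0,0,0,0,0],"claw":[0.6,0.6,0.6,0.6,0.6]}' >/dev/null
python3 go.py .481 .0685 .051 15
python3 - <<'E'
from h import *
q=vision.read_camera("scene")[0]
cv2.imwrite("pics/c12.png",cv2.resize(q[150:330,320:520,::-1],None,fx=3,fy=3))
E
```

```text
t 33.45 pos [0.4813 0.0695 0.1292] yaw 14.9 gap 0.055 F [-0.5  0.3 -0. ] q6 1.41
turn -0.001 slide [-0.0006  0.0009  0.0782] rows 5 each [-0.00011  0.00018]
```

View pics/c12.png

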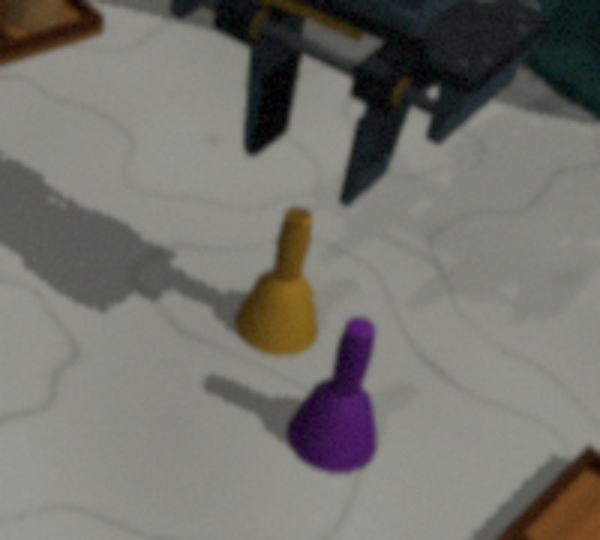

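The fingers (265,150 and 347,200) straddle the brass bell's handle (298,215). Next I descend and grasp.

```bash

python3 -m jog '{"slide":[[0,0.001,0.015],[0,0,0.02],[0,0,0.02],[0,0,0.015],[0,0,0.008]],"yaw":[0,0,0,0,0],"claw":[0.6,0.6,0.6,0.6,0.6]}' 
python3 -m jog '{"slide":[[0,0,0],[0,0,0],[0,0,0],[0,0,0],[0,0,0]],"yaw":[0,0,0,0,0],"claw":[0.2,0,0,0,0]}'|tail -2
python3 -m jog '{"slide":[[0,0,0],[0,0,0],[0,0,0],[0,0,0],[0,0,0]],"yaw":[0,0,0,0,0],"claw":[0,0,0,0,0]}'
python3 -m jog '{"slide":[[0,0,-0.01],[0,0,-0.025],[0,0,-0.03],[0,0,-0.03],[0,0,-0.03]],"yaw":[0,0,0,0,0],"claw":[0,0,0,0,0]}'|tail -2
python3 go.py .434 .328 .06 11
```

```text
time_s: 33.92
eef_pos: [0.4803, 0.0682, 0.0492]
tool_rot: [-3.141, 0.001, 0.26]
contact_force: [-1.1, -0.3, -0.7]
finger_gap: 0.0546
gripper_force: 0.0
finger_gap: 0.0244
gripper_force: 0.0
time_s: 34.75
eef_pos: [0.4815, 0.0676, 0.0511]
tool_rot: [3.141, -0.001, 0.259]
contact_force: [0.5, -2.9, 7.7]
finger_gap: 0.0177
gripper_force: 30.0
finger_gap: 0.0173
gripper_force: 30.0
t 35.17 pos [0.4803 0.0677 0.1773] yaw 14.8 gap 0.0173 F [ 0.3  0.3 -0.7] q6 1.4
turn 0.067 slide [ 0.0042 -0.2643  0.1173] rows 10 each [ 0.00042 -0.02643]
```

```bash

python3 -m jog '{"slide":[[0.0004,-0.0264,0],[0.0004,-0.0264,0],[0.0004,-0.0264,0],[0.0004,-0.0264,0],[0.0004,-0.0264,0]],"yaw":[0.067,0,0,0,0],"claw":[0,0,0,0,0]}' >/dev/null
python3 -m jog '{"slide":[[0.0004,-0.0264,0],[0.0004,-0.0264,0],[0.0004,-0.0264,0],[0.0004,-0.0264,0.02],[0.0004,-0.0264,0.03]],"yaw":[0,0,0,0,0],"claw":[0,0,0,0,0]}' >/dev/null
python3 -m jog '{"slide":[[0,0,0.01],[0,0,0.01],[0,0,0],[0,0,0],[0,0,0]],"yaw":[0,0,0,0,0],"claw":[0,0,0,0,0]}' >/dev/null
python3 go.py .434 .328 .06 11
python3 - <<'E'
from h import *
q=vision.read_camera("scene")[0]
cv2.imwrite("pics/c13.png",cv2.resize(q[230:450,400:640,::-1],None,fx=2.5,fy=2.5))
E
```

```text
t 36.42 pos [0.4335 0.3269 0.1067] yaw 10.9 gap 0.0176 F [ 0.7  0.5 -0.8] q6 1.98
turn -0.001 slide [ 0.0008 -0.001   0.0467] rows 5 each [ 0.00015 -0.0002 ]
```

View pics/c13.png

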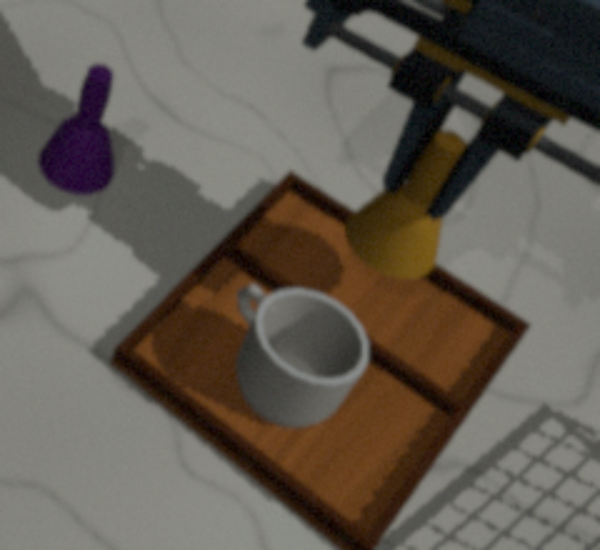

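The bell hangs over the narrow bay (395,200), about upright allowing for perspective. Next I lower it.

```bash

python3 -m jog '{"slide":[[0.001,-0.001,0.01],[0,0,0.012],[0,0,0.01],[0,0,0.007],[0,0,0.004]],"yaw":[0,0,0,0,0],"claw":[0,0,0,0,0]}'|sed -n 2,4p
python3 -m jog '{"slide":[[0,0,0.001],[0,0,0.001],[0,0,0],[0,0,0],[0,0,0]],"yaw":[0,0,0,0,0],"claw":[0,0,0,0,0]}'|sed -n 2,4p
python3 -m jog '{"slide":[[0,0,0.001],[0,0,0],[0,0,0],[0,0,0],[0,0,0]],"yaw":[0,0,0,0,0],"claw":[0,0,0,0,0]}'|sed -n 2,4p
```

```text
eef_pos: [0.4329, 0.3279, 0.0609]
tool_rot: [3.141, 0.002, 0.192]
contact_force: [-0.2, 0.5, -0.9]
eef_pos: [0.4337, 0.3286, 0.0609]
tool_rot: [-3.141, -0.001, 0.192]
contact_force: [1.0, -0.2, -1.3]
eef_pos: [0.4336, 0.3285, 0.0596]
tool_rot: [-3.142, -0.0, 0.192]
contact_force: [-0.1, -0.6, -1.6]
```

```bash

python3 -m jog '{"slide":[[0,0,0.001],[0,0,0.0005],[0,0,0],[0,0,0],[0,0,0]],"yaw":[0,0,0,0,0],"claw":[0,0,0,0,0]}'|sed -n 2,4p
python3 -m jog '{"slide":[[0,0,0],[0,0,0],[0,0,0],[0,0,0],[0,0,0]],"yaw":[0,0,0,0,0],"claw":[0.2,0.3,0.4,0.5,0.6]}'| sed -n 2,6p
python3 -m jog '{"slide":[[0,0,-0.01],[0,0,-0.02],[0,0,-0.03],[0,0,-0.03],[0,0,-0.03]],"yaw":[0,0,0,0,0],"claw":[0.6,0.6,0.6,0.6,0.6]}'|sed -n 2,4p
python3 -m jog '{"slide":[[0,0.035,0],[0,0.035,0],[0,0.035,0],[0,0.035,0],[0,0.035,0]],"yaw":[0,0,0,0,0],"claw":[0.6,0.6,0.6,0.6,0.6]}' >/dev/null
python3 -m jog '{"slide":[[0,0.03,0],[0,0.03,0],[0,0.02,0],[0,0,0],[0,0,0]],"yaw":[0,0,0,0,0],"claw":[0.6,0.6,0.6,0.6,0.6]}'|sed -n 2,4p
python3 - <<'E'
from h import *
C={}
for n in("top","scene"):
    p,d=vision.read_camera(n); cv2.imwrite(f"pics/{n}F.png",p[...,::-1]); C[n]=cloud(n,d)
B=dict(b=((.525,-.335),-1.93),s=((.4895,.339),10.5))
for nm,t,o,z0,z1 in(("scoop","b",(-.098,.043),.04,.06),("can","b",(-.013,0),.082,.1),("cez","b",(.085,0),.07,.078),("bell","s",(-.055,0),.094,.12),("demi","s",(.04,0),.06,.08)):
    (X,Y),a=B[t]; a=np.radians(a); R=np.array([[np.cos(a),-np.sin(a)],[np.sin(a),np.cos(a)]])
    for n in C:
        q=C[n].reshape(-1,3); l=(q[:,:2]-(X,Y))@R; k=(abs(l-o).max(1)<.042)&(q[:,2]>z0)&(q[:,2]<z1)
        if k.sum()>8: print(nm,n,k.sum(),"local mid of box",((l[k].min(0)+l[k].max(0))/2).round(4),"size",np.ptp(l[k],0).round(3),"zmed",np.percentile(q[k,2],80).round(4))
a=cv2.imread("pics/topF.png")[170:370,120:530]; b=cv2.imread("pics/sceneF.png")
cv2.imwrite("pics/c14.png",np.vstack([cv2.resize(a,(600,292)),np.hstack([cv2.resize(b[110:220,190:370],(300,183)),cv2.resize(b[270:450,430:640],(300,257))[:183*1+74][0:183]])]))
cv2.imwrite("pics/c14.png",np.hstack([cv2.resize(b[100:230,180:390],(400,248)),cv2.resize(b[260:450,420:640],(400,345))[:248]]) if 0 else np.vstack([cv2.resize(a,(700,341)),np.hstack([cv2.resize(b[110:220,190:370],(400,244)),cv2.resize(b[270:450,430:640],(300,244))])]))
E
```

```text
eef_pos: [0.434, 0.3287, 0.059]
tool_rot: [-3.141, -0.001, 0.192]
contact_force: [-4.2, -4.6, 18.6]
eef_pos: [0.4335, 0.3284, 0.0579]
tool_rot: [3.142, 0.0, 0.192]
contact_force: [0.3, -0.5, -0.6]
finger_gap: 0.0421
gripper_force: 0.0
eef_pos: [0.4332, 0.3283, 0.1799]
tool_rot: [3.142, 0.0, 0.192]
contact_force: [1.3, 0.5, -0.1]
eef_pos: [0.4823, 0.0775, 0.1786]
tool_rot: [-3.142, -0.0, 0.19]
contact_force: [0.3, 0.6, -0.3]
scoop top 146 local mid of box [-0.0996  0.0443] size [0.043 0.045] zmed 0.0468
scoop scene 138 local mid of box [-0.0956  0.0435] size [0.045 0.049] zmed 0.0462
can top 716 local mid of box [-0.0156  0.0038] size [0.061 0.062] zmed 0.0871
can scene 438 local mid of box [-0.012  0.003] size [0.061 0.064] zmed 0.0875
cez top 170 local mid of box [0.0872 0.0011] size [0.079 0.059] zmed 0.0756
cez scene 207 local mid of box [ 0.0883 -0.0003] size [0.077 0.062] zmed 0.0764
bell top 53 local mid of box [-0.0592  0.    ] size [0.016 0.015] zmed 0.101
bell scene 110 local mid of box [-0.0544 -0.0005] size [0.017 0.016] zmed 0.1004
demi top 187 local mid of box [0.0397 0.0004] size [0.058 0.06 ] zmed 0.0668
demi scene 541 local mid of box [ 0.0445 -0.0004] size [0.06  0.059] zmed 0.0659
```

View pics/c14.png

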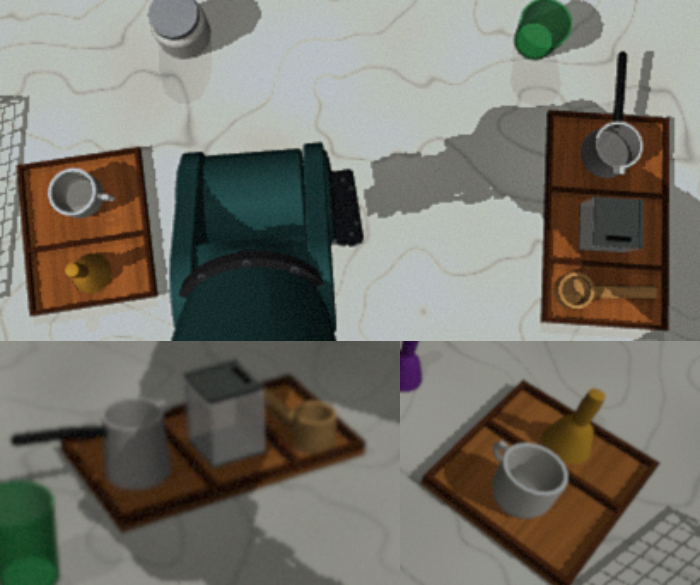

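All five things stand level in their bays, within a few mm of the middle (scoop 575,290; canister 610,225; cezve 618,145; bell 90,272; demitasse 75,192), and the arm is clear.

```bash
python3 -c "
from rig import workorder
print(workorder.job_done())"
```

```text
the job is handed in; nothing more can be done
None
```

I put all five things on their bay floors, level and within a few mm of where they belong in the last pictures, left the sugar jar and water glass untouched, and handed the job in at about 38 s; no verdict came back.

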